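Change the dryer's filter cassette and clamp it against its seal with the quarter-turn cam

TASK

Change the filter cassette in the dryer's filter housing: swing the red cam lever open, lift the clogged grey cassette out and stand it upright in the zinc tray, then set the clean blue cassette down flat in the bay. Finally swing the red lever the quarter turn back to its stop, so that its cam draws the blue cassette tight against the rubber seal, and let go. Leave the stain remover bottle and the masking tape where they are.

Things in the scene. Friction and masses are not known exactly. Their poses are not given: they have to be found in the camera images.
- housing: Grey painted filter housing fixed to the table. Origin: on the table top, under the centre of a locked cassette; +x points away from the robot to the seal, y along the cassette. Bay floor z = 8 mm. Side walls: inner faces y = +-64 mm, 8 mm thick, x -44 to 34 mm, top z = 36 mm, with lead-ins flaring out to z = 49 mm. Back wall x 34 to 46 mm, top z = 48 mm. An 8 mm high tongue runs to x = -150 mm.
- load_point (a point): Point on the bay floor at housing (-10, 0, 8) mm: with the lever open, set the cassette down with the centre of its underside here, up to 6 mm towards seal or lever. The open cam reaches to housing x = -44 mm. 4 mm are left at either end of the cassette.
- seal_face (a point): Middle of the black rubber seal pad's front face (moves with it), 22 mm high; pad 112 x 26 mm. Free it is at housing x = 24 mm; a locked cassette presses it 4 mm back to x = 28 mm. Springy, 3 N per mm, so pressing the cassette in by hand alone does not keep it tight.
- cam (a joint): Angle of the red cam lever about its upright axis (rad), clockwise from above positive. 0 = open: lever along the housing's -x, towards the robot. 1.57 = locked: lever along the housing's +y, and the steel cam disc (32 mm across, 16 mm off-centre, z 11 to 29 mm) presses the cassette's front face towards the seal. Stops at 0 and 1.6; stays where left; under 12 N at the post turns it.
- cam_axis (a point): Point on the upright axis of the cam lever, at housing (-60, 0, 46) mm: top of the lever's hub.
- cam_post (a point): Top centre of the red upright round grip post at the lever's end, 74 mm above the table: 20 mm across, free from z = 42 to 74 mm above the lever arm (16 mm wide, z 34 to 42 mm). It runs on a circle of 65 mm radius about cam_axis; grip it from above or push it.
- old_cassette: Clogged filter cassette: grey box 56 (x) x 120 (y) x 44 (z) mm, brown mesh, grey lint flecks, black handle, about 0.35 kg, loose; clamped in the housing at the start, axes as the housing's. Origin: centre of its underside. The handle is a bridge bar along y over the middle, 14 mm thick (x), 84 mm long, z 60 to 78 mm, open beneath between two feet; grip it across x from above.
- new_cassette: Clean filter cassette: same shape, size, handle and origin as the old one, blue with white mesh and a white handle, about 0.35 kg, standing upright on the table at the start on the other side of the housing from the tray. Either way round fits (half turn about z).
- tray: Empty shallow zinc tray, fixed, 208 (x) x 303 (y) x 28 (z) mm, long side running roughly away from the robot; left or right of the housing. Origin: centre of its underside; floor about 2 mm thick. The cassette may stand anywhere on its floor.
- stain_remover: Green stain remover bottle, 47 x 58 x 186 mm, standing upright near the wall; bystander. Origin: centre of its underside.
- masking_tape: Roll of masking tape lying flat, 96 mm across, 25 mm high; bystander. Origin: centre of its underside.

How it is judged (in metres and radians):
On the way, in this order (a step that is already met when the one before it is completed fails the run):
1. the cam lever is swung open (value of joint cam below 0.3 rad), for 0.1 s.
2. the grey cassette stands upright in the tray (x of old_cassette in the frame of tray between -0.085 and 0.085 m and y of old_cassette in the frame of tray between -0.135 and 0.135 m and z of old_cassette in the frame of tray below 0.012 m and angle between old_cassette's own z axis and vertical below 0.15 rad), for 0.2 s.
3. the blue cassette is down flat in the bay, the lever still open (y of new_cassette in the frame of housing between -0.007 and 0.007 m and z of new_cassette in the frame of housing below 0.011 m and angle between new_cassette's own z axis and vertical below 0.06 rad and angle between the x axis of new_cassette and the x axis of housing, either way round below 0.1 rad and x of new_cassette in the frame of housing between -0.02 and 0.002 m and value of joint cam below 0.6 rad), for 0.1 s.
At the end, for the whole second after the job is handed in: Cam lever beyond 1.3 rad; blue cassette flat in the bay (3 mm high, 7 mm sideways, 0.1 rad in yaw, 0.06 rad in tilt), drawn onto the seal to within 2.5 mm of fully tight; grey cassette upright (0.15 rad) on the tray floor; both at rest; bystanders within 30 mm of where they were (all of step 2 and value of joint cam above 1.3 rad and y of new_cassette in the frame of housing between -0.007 and 0.007 m and z of new_cassette in the frame of housing below 0.011 m and angle between new_cassette's own z axis and vertical below 0.06 rad and angle between the x axis of new_cassette and the x axis of housing, either way round below 0.1 rad and x of new_cassette in the frame of housing between -0.0025 and 0.004 m and linear speed of each of new_cassette, old_cassette below 0.02 m/s); the robot touches nothing.
It fails at once if the bottle is shifted or knocked over (distance of stain_remover from where it was at the start of the episode above 0.03 m or angle between stain_remover's own z axis and vertical above 0.4 rad).
It fails at once if the tape roll is shifted or knocked over (distance of masking_tape from where it was at the start of the episode above 0.03 m or angle between masking_tape's own z axis and vertical above 0.4 rad).
It also fails if it takes over 72 s, if anything falls off the work surface, if the arm or the gripper's body presses on something with over 40 N, if the wrist force passes 120 N, or if a joint passes its speed limit or range.

ROBOT

A 6-joint arm with a two-finger parallel gripper is mounted at the origin on a cart in front of the work surface, level with it; the furniture and walls round the work are solid. World frame = base frame: x ahead of the robot, y to its left, z up, the work surface at z = 0. Lengths are in mm, angles in rad, forces in N, time in s.
With the tool pointing down it reaches from about 275 to 825 mm from the base axis. Payload 5.2 kg.
Tool frame: the origin (TCP) lies at the very end of the fingers, on their centre line; the grasp point (between the pads) lies 19 mm behind it; z points along the fingers, y is the line along which they close (so a half turn about z gives the same grasp; the last joint's range is limited). The gripper opens to 93 mm and grips with 3 to 60 N. Pads are 15 mm wide; open, the fingers measure 128 mm over their backs; the gripper's body (75 mm by 188 mm) begins 65 mm behind the grasp point.
Start: joints at [-1.541, 0.259, 1.535, -0, 1.348, -0.203], TCP at [126.908, -535.163, 218.653] pointing down, gripper open.
Joint ranges: [-3.14, 3.14], [-0.91, 2.08], [0.19, 2.58], [-1.22, 4.36], [0.22, 2.71], [-3.12, 3.12]. Speed limits (rad/s): [2.57, 2.57, 3.14, 3.14, 3.14, 3.14].

INTERFACE

Orientations are given as [roll, pitch, yaw] about the fixed x, y, z axes, in that order (R = Rz(yaw) Ry(pitch) Rx(roll)).
In Python, from bench import robot gives the robot as it stands. The module is installed in compiled form; this text tells all that it offers. Calls block until the motion is done:
- robot.move_ptp(position, orientation): joint-space move of the TCP to a pose.
- robot.move_linear(position, ori=None, speed=150, f_stop=None): straight line of the TCP; ori=None keeps the orientation; speed is the mean speed in mm/s. With f_stop (N) it stops when the force on the tool has changed by that much, and returns True; else False.
- robot.move_j(angles): joint-space move.
- robot.move_gripper(opening): opening from 0.0 (shut) to 1.0 (fully open); the grip force is fixed at half the most; returns when the fingers have stopped.
- robot.sleep(seconds).
- robot.inverse_kinematics(position, orientation): joint angles nearest the present ones, or None.
- robot.get_image(name): name is "side" or "top"; returns a dict with "img" (400x640x3 uint8, blue, green, red), "fovy" (degrees; the focal length in pixels is half the picture's height over the tangent of half this angle, whatever the lens; pixels are square), "cx", "cy" (the principal point, pixels), "eye" and "orientation" of the camera in the world. Camera axes: x right, y down, z forward; pixel columns grow to the right and rows downward; lengths in mm; the calibration is good to about 2 mm. A picture is of the moment at which its call begins. There is no depth.
A pose or a line that the arm cannot do raises robot.MotionError and nothing moves.
- robot.hand_in(): hands the job in; it is judged then, once.
Readings, each from a call of its own:
- robot.current_t(): time.
- robot.current_qpos(): joint angles.
- robot.current_joint_vel(): joint speeds.
- robot.current_joint_efforts(): joint torques, N m.
- robot.current_tcp_pos(): TCP position.
- robot.current_eef_rot(): TCP orientation.
- robot.current_contact_force(): force on the tool from outside, world axes, zero at the start.
- robot.current_ft_torque(): the same for the moment, N m.
- robot.current_gripper_width(): opening from 0.0 (shut) to 1.0 (fully open).
- robot.current_finger_force(): force on a finger pad.
Only numpy, scipy, OpenCV 4.12 (cv2) and the standard library are available. Lean on these libraries where they do the work, as an engineer would, in place of code of your own. Each camera call takes 0.05 s, during which the arm holds its last target. There are 200 camera calls.

## Working session

There is one attempt and no reset: what is moved stays moved. The work goes in short steps, each a Python script; the robot and the scene stay as the last script left them, time stands still between calls to the robot, and variables do not carry over. Pictures are saved under pics/ and viewed, at most 10 in all, crops included, and the job is handed in when it is done.

```bash
mkdir -p pics; cat > h.py <<'E'
import numpy as np, cv2
from scipy.spatial.transform import Rotation as R
from bench import robot
def cam(n):
    d=robot.get_image(n); return d
def K(d):
    f=200/np.tan(np.radians(d["fovy"])/2); return f
def rot(o):
    o=np.array(o,float)
    return o if o.shape==(3,3) else R.from_euler('xyz',o).as_matrix()
def ray(d,u,v,z):
    f=K(d); r=rot(d["orientation"])@np.array([(u-d["cx"])/f,(v-d["cy"])/f,1]); e=np.array(d["eye"])
    return e+r*(z-e[2])/r[2]
def proj(d,P):
    p=(np.atleast_2d(P)-np.array(d["eye"]))@rot(d["orientation"]); f=K(d)
    return np.c_[f*p[:,0]/p[:,2]+d["cx"],f*p[:,1]/p[:,2]+d["cy"]]
E
python3 - <<'E'
from h import *
import pickle
for n in("top","side"):
    d=cam(n);cv2.imwrite(f"pics/{n}0.png",d["img"]);pickle.dump(d,open(n+".pkl","wb"))
    print(n,{k:v for k,v in d.items() if k!="img"})
print(robot.current_t(),robot.current_eef_rot())
E
```

```text
top {'fovy': 54.36768939809998, 'cx': 320.4599374987986, 'cy': 195.4413789176418, 'eye': array([ 425.8288857 ,  -32.50567493, 1158.78685369]), 'orientation': array([-2.98053435, -0.00510611, -1.56272598])}
side {'fovy': 46.12866068178768, 'cx': 319.9427454172757, 'cy': 209.23919722075013, 'eye': array([  594.14468908, -1005.39832223,   497.93883339]), 'orientation': array([-1.96579374,  0.02524534, -0.01869292])}
0.1 [-3.13999113e+00 -3.24231221e-04  2.32857281e-01]
```

View pics/top0.png

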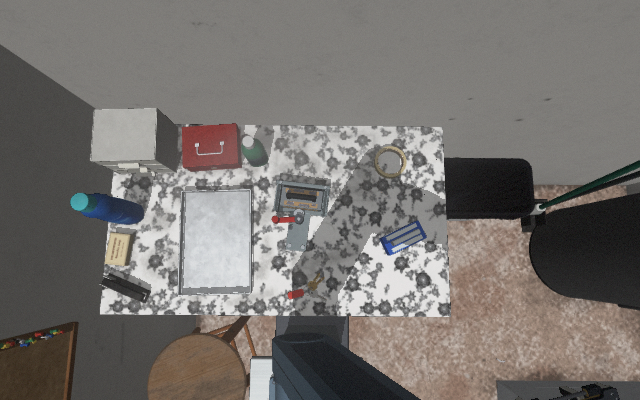

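View pics/side0.png

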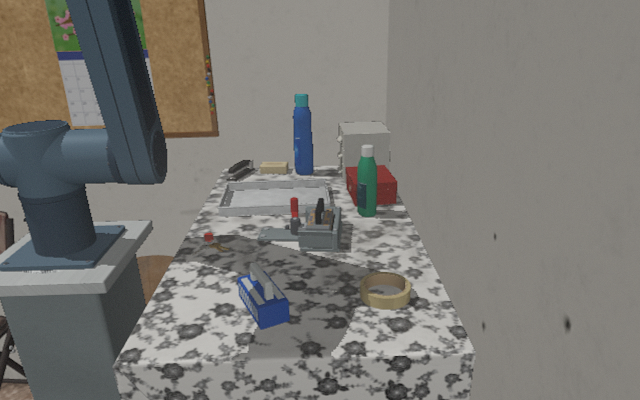

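Top view: tray at (217,240), housing with grey cassette at (302,197), lever post ≈(276,219), blue cassette ≈(403,237), tape (390,161), bottle (253,150). The side view agrees. I'll zoom in for precise pixels.

```bash
python3 - <<'E'
import pickle,cv2,numpy as np
t=pickle.load(open("top.pkl","rb"))["img"]
a=cv2.resize(t[165:265,255:345],None,fx=6,fy=6,interpolation=cv2.INTER_CUBIC)
cv2.imwrite("pics/a.png",a)
b=cv2.resize(t[205:265,370:435],None,fx=6,fy=6,interpolation=cv2.INTER_CUBIC)
cv2.imwrite("pics/b.png",b)
E
```

```text
(no output)
```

View pics/a.png

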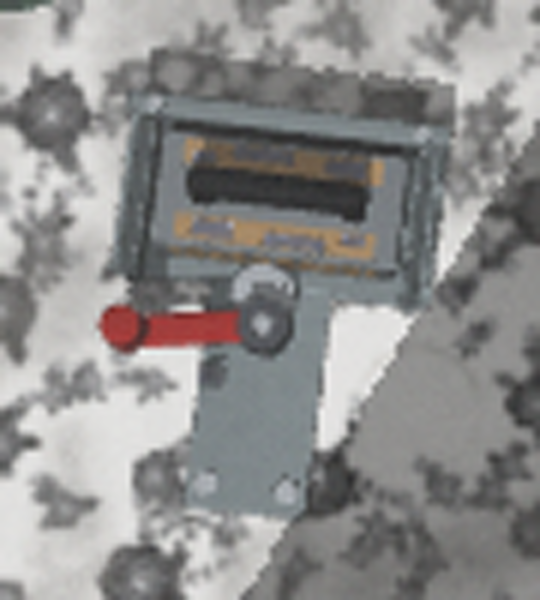

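View pics/b.png

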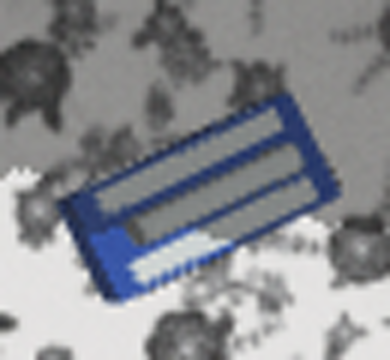

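```bash
cat > fit.py <<'E'
from h import *
import pickle
from scipy.optimize import least_squares
T=pickle.load(open("top.pkl","rb"));S=pickle.load(open("side.pkl","rb"))
def tf(p,P): c,s=np.cos(p[2]),np.sin(p[2]); P=np.atleast_2d(P).astype(float); return np.c_[p[0]+c*P[:,0]-s*P[:,1],p[1]+s*P[:,0]+c*P[:,1],P[:,2]]
def px(o,P): return (np.array(P,float)+.5)/6-.5+o
def fit(M,uv,p0):
    r=least_squares(lambda p:(proj(T,tf(p,M))-uv).ravel(),p0,x_scale=[1,1,.01])
    return r.x,(proj(T,tf(r.x,M))-uv)
box=lambda x0,x1,y,z0,z1:[[a,b,c] for c in(z0,z1) for a in(x0,x1) for b in(-y,y)]
def draw(img,d,p,B):
    q=proj(d,tf(p,B));q=q
    return q
E
python3 - <<'E'
from fit import *
M=[[-60,0,46],[-60,65,74],[-150,0,8],[0,42,86],[0,-42,86]]
uv=px((255,165),[(264,324),(123,326),(242,512),(189,180),(366,198)])
h,r=fit(M,uv,[600,0,0]);print("H",h.round(3));print(r.round(2))
ht=[ray(T,*(uv[3:].mean(0)),86),ray(T,*uv[0],46),ray(T,*uv[1],74)];print(np.round(ht,1),np.linalg.norm((ht[1]-ht[2])[:2]))
M2=[[0,42,78],[0,-42,78],[28,60,44],[28,-60,44],[-28,-60,44]]
uv2=px((370,205),[(136,228),(301,151),(62,202),(288,95),(340,190)])
n,r=fit(M2,uv2,[500,-250,.5]);print("N",n.round(3));print(r.round(2))
M3=[[104,151,28],[104,-151,28],[-104,-151,28],[-104,151,28]]
for M3 in ([[a*x,b*y,28] for a,b in((1,1),(1,-1),(-1,-1),(-1,1))] for x,y in ((151,104),)):
    t,r=fit(M3,np.array([(182,187),(252,187),(252,294),(180,294)]),[500,200,0]);print("T",t.round(3));print(r.round(2))
np.save("p.npy",[h,n,t])
cass=box(-28,28,60,0,44)+box(-7,7,42,60,78)
wall=box(34,46,72,8,48)+box(-44,34,72,8,36)+box(-44,34,64,8,36)
edges=lambda k:[(k+a,k+b) for a,b in((0,1),(1,3),(3,2),(2,0),(4,5),(5,7),(7,6),(6,4),(0,4),(1,5),(2,6),(3,7))]
out=[]
for d,(x0,x1,y0,y1),(X0,X1,Y0,Y1) in((T,(255,350,165,265),(370,435,205,265)),(S,(255,350,180,260),(230,300,255,335))):
  for (a,b,c,e),lst in(((x0,x1,y0,y1),[(h,np.array(cass)+[0,0,8]),(h,wall)]),((X0,X1,Y0,Y1),[(n,cass)])):
    im=cv2.resize(d["img"][c:e,a:b],(380,290),interpolation=cv2.INTER_CUBIC);sx,sy=380/(b-a),290/(e-c)
    for p,B in lst:
        q=((proj(d,tf(p,B))-[a,c]+.5)*[sx,sy]).round().astype(int)
        for k in range(0,len(B),8):
            for i,j in edges(k): cv2.line(im,q[i].tolist(),q[j].tolist(),(0,255,0) if k==0 else (0,0,255),1)
    out.append(im)
cv2.imwrite("pics/ov.png",np.vstack([np.hstack(out[:2]),np.hstack(out[2:])]))
E
```

```text
H [ 5.96538e+02  1.98060e+01 -8.90000e-02]
[[ 0.1   0.74]
 [-0.02 -2.84]
 [ 1.17  1.23]
 [-0.82  0.52]
 [-0.36  0.41]]
[[597.9  18.2  86. ]
 [538.9  25.4  46. ]
 [534.6  89.6  74. ]] 64.29065617293968
N [ 4.88125e+02 -2.74171e+02  4.58000e-01]
[[ 0.27  0.68]
 [-0.4   0.26]
 [ 0.24 -0.65]
 [-0.33 -1.05]
 [ 0.23  0.72]]
T [4.78461e+02 2.61890e+02 3.00000e-02]
[[ 0.23  1.64]
 [ 0.95  0.17]
 [ 0.35 -1.7 ]
 [-1.49  0.  ]]
```

View pics/ov.png

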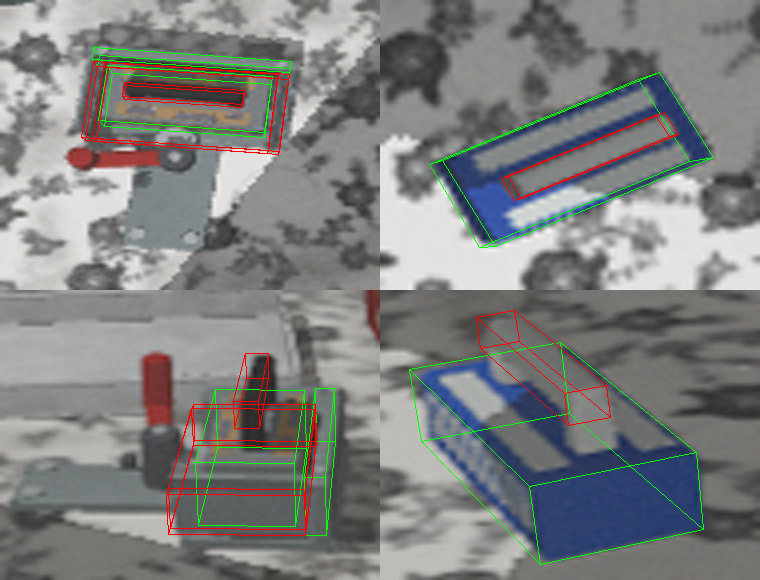

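Blue cassette's wireframe matches in both views. The lever evidently rests at about 1.4 rad rather than exactly 1.57, so I drop the post from the housing fit and grip it where measured.

```bash
python3 - <<'E'
from fit import *
M=[[-60,0,46],[-150,0,8],[0,42,86],[0,-42,86],[28,60,52],[28,-60,52]]
uv=px((255,165),[(264,324),(242,512),(189,180),(366,198),(168,122),(413,149)])
h,r=fit(M,uv,[600,0,-.1]);print("H",h.round(3));print(r.round(2))
P=np.load("p.npy");P[0]=h;np.save("p.npy",P)
ax=tf(h,[[-60,0,46]])[0];post=ray(T,*px((255,165),[(123,326)])[0],74)
v=post-ax;a=np.arctan2(v[1],v[0]);print("ax",ax,"post",post,"r",np.hypot(*v[:2]),"cam",np.pi-(a-h[2]))
pose=lambda p,al:([*p],[np.pi,0,al+np.pi/2])
for p,al in(((*post[:2],150),h[2]+np.pi/4),((*post[:2],48),h[2]+np.pi/4),((*tf(h,[[-125,0,48]])[0],),h[2]+np.pi/4),((*h[:2],58),h[2]),((*h[:2],180),h[2]),((*P[1][:2],50),P[1][2]),((470,255,54),0.)):
    print(np.round(robot.inverse_kinematics(*pose(p,al)),2))
E
```

```text
H [ 5.9948e+02  1.8046e+01 -1.1700e-01]
[[ 0.13 -0.34]
 [ 0.33  0.06]
 [-0.12 -0.94]
 [ 0.23 -0.2 ]
 [-0.47  0.41]
 [-0.1   1.06]]
ax [539.89263406  25.07403842  46.        ] post [534.55593821  89.58028066  74.        ] r 64.72662211624002 cam 1.3708531405197635
[-0.04  0.3   1.65  0.    1.19 -0.71]
[-0.04  0.42  1.77  0.    0.96 -0.71]
[-0.17  0.32  1.93  0.    0.89 -0.83]
[-0.16  0.49  1.61 -0.    1.04 -0.04]
[-0.16  0.37  1.47 -0.    1.3  -0.04]
[-0.71  0.44  1.72  0.    0.98 -1.17]
[ 0.29  0.4   1.78 -0.    0.96  0.29]
```

```bash
cat >> h.py <<'E'
def tf1(p,x,y,z): c,s=np.cos(p[2]),np.sin(p[2]); return [p[0]+c*x-s*y,p[1]+s*x+c*y,z]
def ori(al): return [np.pi,0,al+np.pi/2]
def arc(h,a0,a1,z,n=8,r=65):
    for a in np.linspace(a0,a1,n+1)[1:]:
        robot.move_linear(tf1(h,-60-r*np.cos(a),r*np.sin(a),z),speed=90)
    print("arc F",np.round(robot.current_contact_force(),1))
E
python3 - <<'E'
from h import *
h=np.load("p.npy")[0]; o=ori(h[2]+np.pi/4)
robot.move_ptp([534.6,89.6,160],o)
print("stop",robot.move_linear([534.6,89.6,49],speed=150,f_stop=12))
robot.move_gripper(0); print("w",robot.current_gripper_width()*93,robot.current_contact_force().round(1),np.round(robot.current_tcp_pos(),1))
arc(h,1.37,0.04,49)
print(robot.current_tcp_pos(),robot.current_gripper_width()*93,robot.current_t())
robot.move_gripper(0.7)
p=robot.current_tcp_pos();robot.move_linear([p[0],p[1],150],speed=200)
robot.move_ptp([430,-150,260],o)
d=cam("top");print(robot.current_t())
cv2.imwrite("pics/l.png",np.hstack([cv2.resize(d["img"][165:265,255:345],None,fx=4,fy=4),cv2.resize(d["img"][165:265,345:435],None,fx=4,fy=4)]))
E
```

```text
stop False
w 19.107977502911154 [ 2.1  6.4 -1.7] [535.3  91.3  49.2]
arc F [-0.1  3.3  6. ]
[476.93252848  35.14844863  49.82413584] 19.18772977760009 6.9167
9.4
```

View pics/l.png

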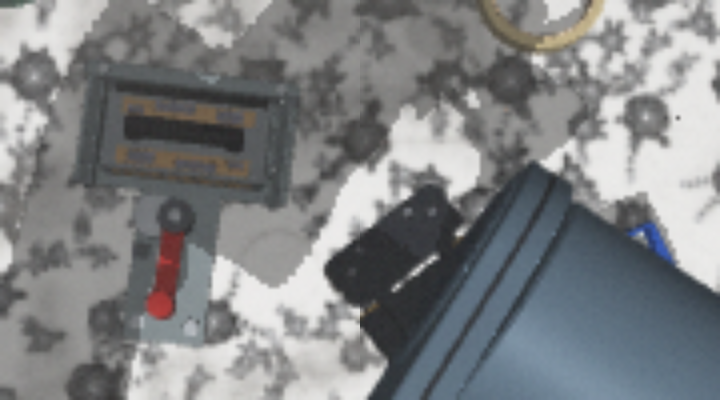

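The lever is open (post at (160,303) in the crop, along -x); the cassette is still seated. Next, the grey cassette goes to the tray.

```bash
python3 - <<'E'
from h import *
h,n,t=np.load("p.npy"); o=ori(h[2])
g=tf1(h,-1,0,59)
robot.move_gripper(0.5)
robot.move_ptp([g[0],g[1],170],o)
print("stop",robot.move_linear(g,speed=130,f_stop=12))
robot.move_gripper(0); p=robot.current_tcp_pos(); w=robot.current_gripper_width()*93
hx=(np.array(p)-tf1(h,0,0,0))[:2]@[np.cos(h[2]),np.sin(h[2])]
print("w",w,np.round(p,1),"hx",hx,robot.current_finger_force(),np.round(robot.current_contact_force(),1))
robot.move_linear([p[0],p[1],190],speed=150)
print("w",robot.current_gripper_width()*93,np.round(robot.current_contact_force(),1))
d=[475,262]
robot.move_ptp([*d,130],ori(0))
print("stop",robot.move_linear([*d,51],speed=80,f_stop=8),np.round(robot.current_tcp_pos(),1))
robot.move_gripper(0.5)
robot.move_linear([*d,150],speed=200)
a=cam("top");S=cam("side");print(robot.current_t())
cv2.imwrite("pics/c.png",np.hstack([cv2.resize(S["img"][150:270,200:350],None,fx=2.6,fy=2.6),cv2.resize(a["img"][165:285,255:405],None,fx=2.6,fy=2.6)]))
E
```

```text
stop False
w 13.782638741371615 [597.7  18.3  58.9] hx -1.8396643177523846 29.996791183948517 [-3.6  0.8  3. ]
w 14.124700181340259 [-0.2 -0.2 -3.1]
stop True [473.5 261.5  52.3]
17.1833
```

View pics/c.png

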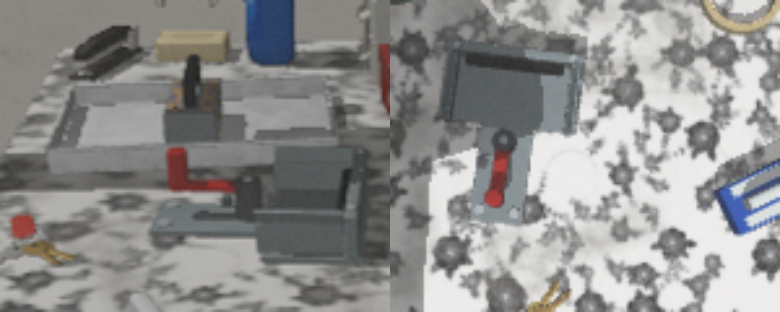

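Grey cassette stands upright in the tray (side crop (192,105)) and the bay is empty. Now the blue one: pick it up and check the housing centre line from the empty bay.

```bash
python3 - <<'E'
from fit import *
h,n,t=np.load("p.npy")
f=lambda x,y:np.array([(x+.5)/2.6-.5+255,(y+.5)/2.6-.5+165])
loc=lambda P:((P[:2]-h[:2])@np.array([[np.cos(h[2]),-np.sin(h[2])],[np.sin(h[2]),np.cos(h[2])]])).round(1)
print("seal top mid",loc(ray(T,*f(522.5,59),35)),"back wall mid",loc(ray(T,*f(520.5,48),48)),"hub",loc(ray(T,*f(504,141),46)))
robot.move_gripper(0.5)
robot.move_ptp([n[0],n[1],170],ori(n[2]))
print("stop",robot.move_linear([n[0],n[1],51],speed=120,f_stop=12))
robot.move_gripper(0); p=robot.current_tcp_pos()
print("w",robot.current_gripper_width()*93,np.round(np.array(p)-[n[0],n[1],51],1),n)
robot.move_linear([p[0],p[1],190],speed=150)
b=tf1(h,-10,0,190)
robot.move_ptp(b,ori(h[2])); robot.sleep(.2)
print("w",robot.current_gripper_width()*93,robot.current_contact_force().round(1),robot.current_t())
d=cam("top");s=cam("side");pickle.dump((d,s),open("hold.pkl","wb"))
cv2.imwrite("pics/d.png",np.hstack([cv2.resize(d["img"][140:260,245:365],None,fx=3.3,fy=3.3),cv2.resize(s["img"][110:260,240:390],(396,396))]))
E
```

```text
seal top mid [  89.2 -444.5] back wall mid [  98.4 -437.1] hub [  -7.9 -427. ]
stop False
w 14.002992244744009 [0.2 0.  0. ] [ 4.88124566e+02 -2.74171030e+02  4.58443101e-01]
w 13.93727886915212 [-0.7  0.  -3.7] 23.5667
```

View pics/d.png

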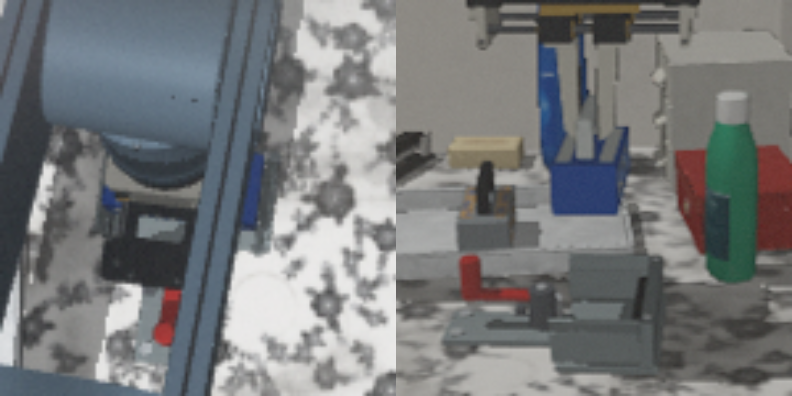

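The blue cassette hangs square in the gripper above the bay. My centre-line check forgot the 390 px offset of the right half; I'll redo it.

```bash
python3 - <<'E'
from fit import *
h,n,t=np.load("p.npy")
f=lambda x,y:np.array([(x-390+.5)/2.6-.5+255,(y+.5)/2.6-.5+165])
loc=lambda P:((P[:2]-h[:2])@np.array([[np.cos(h[2]),-np.sin(h[2])],[np.sin(h[2]),np.cos(h[2])]])).round(1)
print("seal top mid",loc(ray(T,*f(522.5,59),35)),"back wall mid",loc(ray(T,*f(520.5,48),48)),"hub",loc(ray(T,*f(504,141),46)))
E
```

```text
seal top mid [33.6 -7.3] back wall mid [43.4 -4.2] hub [-62.    0.2]
```

```bash
python3 - <<'E'
from fit import *
h,n,t=np.load("p.npy")
c=cv2.imread("pics/c.png")[:,390:]
g=cv2.cvtColor(c,cv2.COLOR_BGR2GRAY); m=(g<52).astype(np.uint8); m[:45]=0;m[80:]=0;m[:,:65]=0;m[:,200:]=0
k,l,st,ce=cv2.connectedComponentsWithStats(m);i=1+st[1:,4].argmax();ys,xs=np.where(l==i)
print(st[i],cv2.minAreaRect(np.c_[xs,ys].astype(np.float32)))
# predicted pad region: top/front/bottom corners, in crop coordinates
pad=[[x,y,z] for x in(24,34) for z in(9,35) for y in(-56,56)]
q=(proj(T,tf(h,pad))-[255,165]+.5)*2.6; print(q.round(0).tolist())
w=(proj(T,tf(h,[[46,72,48],[46,-72,48],[-44,72,36],[-44,-72,36],[-44,64,36],[-44,-64,36]]))-[255,165]+.5)*2.6;print("walls",w.round(0).tolist())
cv2.imwrite("pics/e.png",cv2.resize(c[20:160,30:220],None,fx=4,fy=4,interpolation=cv2.INTER_CUBIC))
E
```

```text
[ 77  56  20   9 116] ((86.57926940917969, 59.786582946777344), (18.994224548339844, 7.840639591217041), 6.340191841125488)
[[175.0, 77.0], [78.0, 65.0], [175.0, 73.0], [76.0, 61.0], [176.0, 68.0], [79.0, 56.0], [176.0, 65.0], [77.0, 52.0]]
walls [[64.0, 38.0], [192.0, 54.0], [53.0, 118.0], [181.0, 135.0], [60.0, 119.0], [174.0, 134.0]]
```

View pics/e.png

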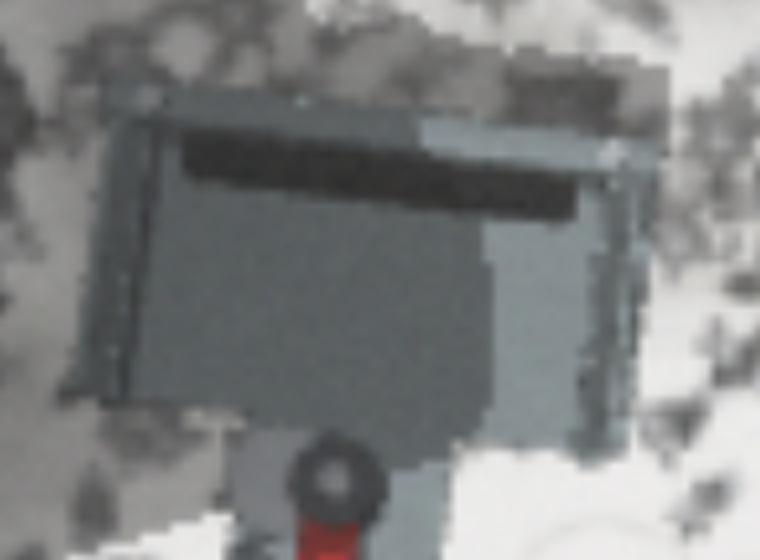

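Seal pad ends at crop x 183 and 577, i.e. 75.7 to 174.2, against 76 to 176 predicted, so the housing y is good to about 1 mm. Lowering the blue cassette.

```bash
python3 - <<'E'
from h import *
h,n,t=np.load("p.npy")
g=lambda z:tf1(h,-10,0.5,z)
robot.move_linear(g(112),speed=150)
s=robot.move_linear(g(57),speed=60,f_stop=8)
p=np.array(robot.current_tcp_pos());print(s,p.round(1),robot.current_contact_force().round(1),(p-g(0))[:2].round(1),robot.current_t())
E
```

```text
True [589.2  19.8  58.7] [-0.4  0.6  3.9] [-0.4  0.1] 25.1667
```

It touched down at 58.7 mm, where 59 was expected, so it is on the bay floor. Releasing and then closing the lever.

```bash
python3 - <<'E'
from h import *
h,n,t=np.load("p.npy")
robot.move_gripper(0.5)
p=robot.current_tcp_pos();robot.move_linear([p[0],p[1],170],speed=200)
o=ori(h[2]+np.pi/4); q=[476.9,35.1]
robot.move_gripper(0.7)
robot.move_ptp([*q,150],o)
print("stop",robot.move_linear([*q,49.5],speed=130,f_stop=12))
robot.move_gripper(0);print("w",robot.current_gripper_width()*93)
arc(h,0.04,1.5,49.5,n=9)
s=robot.move_linear(tf1(h,-60-65*np.cos(1.6),65*np.sin(1.6)-0,49.5),speed=40,f_stop=25)
p=np.array(robot.current_tcp_pos());v=p-tf1(h,-60,0,0);print(s,"cam",np.pi-(np.arctan2(v[1],v[0])-h[2]),np.hypot(*v[:2]),robot.current_contact_force().round(1),"w",robot.current_gripper_width()*93)
robot.move_gripper(1.0)
robot.move_linear([p[0],p[1],160],speed=200)
robot.move_ptp([400,-200,260],o)
d=cam("top");s=cam("side");print(robot.current_t())
cv2.imwrite("pics/z.png",np.hstack([cv2.resize(d["img"][165:265,255:355],(390,390)),cv2.resize(s["img"][130:270,210:350],(390,390))]))
E
```

```text
stop False
w 19.16305598001288
arc F [-5.8  2.8 -0.3]
False cam 1.5371029934282834 65.66657306754287 [-7.2  2.4  2. ] w 18.777780381971137
35.6833
```

View pics/z.png

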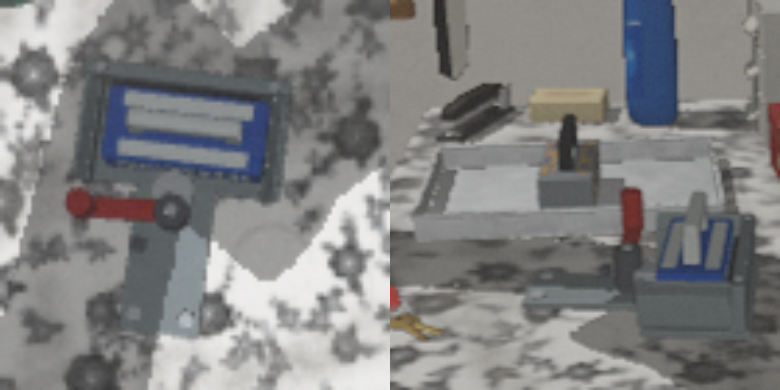

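The lever is swung across (post (79,203), hub (172,210), about 1.5 rad). The blue cassette sits flat against the seal and the grey one stands in the tray. Handing in.

```bash
python3 -c "
from bench import robot
print(robot.hand_in())"
```

```text
the job is handed in; nothing more can be done
None
```

I handed the job in at about 36 s: blue cassette in the bay against the seal, red lever closed to about 1.5 rad (1.3 needed) and released, grey cassette upright in the tray, and bottle and tape never approached; the hand-in call returned no verdict.

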